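Close and lock the pressure cooker

ROBOT

A 7-joint arm with a two-finger parallel gripper is mounted at the origin on a cart in front of the work surface, level with it; the furniture and walls round the work are solid. World frame = base frame: x ahead of the robot, y to its left, z up, the work surface at z = 0. Lengths are in m, angles in rad, forces in N, time in s.
With the tool pointing down it reaches from about 0.4 to 0.85 m from the base axis. Payload 10.4 kg.
Tool frame: the origin (TCP) lies between the finger pads, 19 mm behind the fingertips; this is the grasp point; z points along the fingers, x is the direction in which the jaws open and shut, and the axes are right-handed (so a half turn about z gives the same grasp; the last joint's range is limited). The gripper opens to 87 mm and grips with 3 to 60 N. Pads are 19 mm wide; open, the fingers measure 117 mm over their backs; the gripper's body (75 mm by 190 mm) begins 51 mm behind the grasp point.
Start: joints at [-1.315, 0.332, -0.065, 1.46, 0.022, 1.35, -0.088], TCP at [0.172, 0.601, 0.241] pointing down, gripper open.
Joint ranges: [-2.6, 2.6], [-0.5, 2.12], [-1.47, 1.34], [0.16, 2.42], [-1.27, 4.41], [0.06, 2.06], [-2.6, 2.6]. Speed limits (rad/s): [2.22, 2.22, 2.79, 2.79, 3.14, 3.14, 3.14].

INTERFACE

Orientations are given as a unit quaternion [x, y, z, w].
In Python, from bench import * gives the robot as it stands.
- The arm moves only by the tool carry_out, never from a script. Its argument "rows" is a list of rows, each a list of 5 numbers: the closure, from -1 (fully open) to 1 (shut), so that 0 is half open, then the shift along the tool's x, y, z in units of 30 mm (1.0 is 30 mm), then the turn about the tool's z in units of 5 degrees (1.0 is 5 degrees). In form: [[jaw, x, y, z, turn], ...]. A call has 1 to 20 rows; each row shifts and turns the pose as measured when the row begins, along the tool's axes as they then stand; what a row does not reach is not made up. A row lasts 1/12 s, in which the tool goes at most 41.7 mm and 7.16 degrees, less where a joint would pass 70% of its speed; a pose out of reach is approached as far as the arm can. A call is refused whole if a number of a shift passes 1 or a number of a turn 1, either way. A call with a gripper value outside its range is refused whole. The fingers move at their own pace and stop on an object; "force" is the grip in N (left out, the last holds). Time passes only in rows, so rows that do not move let the fingers close. It gives the time, the measured TCP pose, the force and the opening at its end, in the units of the state.
- read_state(): the state, without advancing time (a new reading comes with each control period).
- camera(name): name is "scene" or "top" or "wrist"; returns the picture (384x512x3 uint8, blue, green, red); there is no depth.
- camera_info(name): a dict with "fx", "fy", "cx", "cy" (pixels), "dist_coeffs" ([k1, k2, p1, p2, k3] as OpenCV has them; the pictures are not rectified), "extrinsics" (4x4, takes a point from camera to world coordinates); the wrist camera has in their place "tool_from_camera" (4x4, takes a point from camera to tool coordinates, whose origin is the TCP and whose axes are the tool frame's). Camera axes: x right, y down, z forward; pixel columns grow to the right and rows downward; lengths in m; the calibration is good to about 2 mm. A picture is of the moment at which its call begins: read the wrist's pose just before it. camera_info takes no time and is no camera call.
- close_job(): hands the job in, once; it reports no verdict.
Trained networks look in the newest picture that a camera, given by its name, has taken for a name from the list of things; names that differ only in an ending like _2 or _b are one class to them, and where a whole thing is asked for, a point or a joint stands for the part that bears it (a point fixed in the world has none). Each returns a list of dicts, best first, with "conf" (0 to 1); they miss things now and then, are a little off and sometimes report something else, mostly with a low value. They report only what shows in the picture. A call takes as long as a camera call.
- recognise(query, camera): "box" ([centre column, centre row, width, height] in pixels, round what is visible of it).
- silhouettes(query, camera): "mask" (384x512 bool, what is visible of it) and "box" ([centre column, centre row, width, height] in pixels, round what is visible of it).
- pinpoint(query, camera): "xy" ([column, row] in pixels: a listed point, or the origin of a listed thing).
The state is a dict: "time": time; "joint_positions": joint angles; "joint_vel": joint speeds; "joint_torque": joint torques, N m; "ee_pos": TCP position; "eef_rot": TCP orientation; "ft_force": force on the tool from outside, world axes, zero at the start; "torque": the same for the moment, N m; "width": finger opening in m.
Only numpy, scipy, OpenCV 4.12 (cv2) and the standard library are available. Lean on these libraries where they do the work, as an engineer would, in place of code of your own. Each camera call takes 0.05 s, during which the arm holds its last target. There are 200 camera calls.

TASK

Close the pressure cooker on the worktop, ready for the hob: pick up its lid by the knob, set it squarely on the pot, press it fully down against its springy seal and, while you keep it pressed, turn the knob clockwise until it clicks past its detent and stays locked. Then let go: the lid must stay clamped down, the pot upright where it stands, and the mug, timer and wooden spoon where they are.

Things in the scene. Friction and masses are not known exactly. Their poses are not given: they have to be found in the camera images.
- cooker_pot: open steel pressure-cooker pot, 2.2 kg, loose, standing on the worktop, in front of the lid or behind it. Origin: centre of its underside, z up. 100 mm high; wall 140 mm across. Two black side grips along its own +y and -y reach 108 mm from the axis; their tops are 75 mm up, clear of the lid's jaws, so the lid fits at any yaw.
- pot_rim (a point): centre of the pot's mouth, level with the top of the rim, 100 mm above the pot's origin. The mouth is 133 mm across; round it runs an outward clamping flange, 160 mm across and 5 mm thick.
- cooker_lid: loose steel lid, 0.46 kg in all, lying right way up on the worktop; 162 mm across, 191 mm over its two jaws, which lie along its own +x and -x. Origin: centre of the flat metal seat that meets the rim, 10.5 mm above the worktop while the lid lies on its jaws; z up. On top a valve 52 mm from the centre toward +y and a pin toward -y, reaching 21 mm above the seat.
- lid_boss (a point): centre of the underside of the lid's locating boss, 8 mm below the lid's origin. The boss is 120 mm across and drops into the pot's mouth with 6 mm of play all round. Round it a springy seal stands 5 mm proud of the seat: the lid first rests on it, 3 to 4 mm above home, and about 12 N on top of its weight brings it home (lid origin level with the rim).
- jaw_a (a joint): how far the lid's jaw on its +x side is drawn in, m: 0 unlocked to 0.011 locked; the other jaw moves alike, both driven by the knob. Jaws 46 mm wide, lips 6.5 to 10.5 mm below the seat. Unlocked they clear the flange by 6 mm each; they pass under it only while the lid is pressed to within about 1 mm of home, otherwise they run against the flange's edge.
- knob_grip (a point): on the axis of the lid's knob, 50 mm above the lid's origin: a good TCP height for gripping. The black knob is an upright bar 70 mm long and 20 mm wide, its top 62 mm above the lid's origin, on a disc 62 mm across whose top is 26.5 mm above it. The point's x axis points along the bar; at joint value 0 that is the lid's x axis.
- lid_knob (a joint): angle of the knob on the lid, rad: 0 unlocked, growing clockwise seen from above, 1.2 locked. A spring detent resists with up to about 0.15 N m, has its crest at 0.66 and pulls the knob on to 1.2 past it, or back to 0 if it is let go earlier.
- mug: white mug, 78 mm wide, 93 mm high, near the sink; bystander. Origin: centre of its underside.
- timer: round white kitchen timer, 65 mm wide, 39 mm high, at the front right of the worktop; bystander. Origin: centre of its underside.
- spoon: wooden spoon, 316 mm long, lying flat on the black hob; bystander. Origin: middle of its underside.

How it is judged:
On the way:
1. the lid sits on the pot, centred, with its knob not yet past the detent (horizontal distance between cooker_lid and pot_rim below 0.009 m and z of cooker_lid in the frame of pot_rim between -0.004 and 0.006 m and value of joint lid_knob below 0.66 rad), for 0.1 s.
At the end, for the whole second after the job is handed in: the knob rests locked (more than 1.05 rad), the jaws hold the lid clamped with its metal seat less than 2.6 mm above the rim, centred within 9 mm and level with the pot within 0.03 rad; the pot stands upright at rest on the worktop within 40 mm of where it stood (value of joint lid_knob above 1.05 rad and z of cooker_lid in the frame of pot_rim between -0.003 and 0.0026 m and horizontal distance between cooker_lid and pot_rim below 0.009 m and angle between the z axis of cooker_lid and the z axis of cooker_pot, either way round below 0.03 rad and angle between cooker_pot's own z axis and vertical below 0.03 rad and height (world z) of cooker_pot between -0.01 and 0.02 m and distance of cooker_pot from where it was at the start of the episode below 0.04 m and linear speed of each of cooker_lid, cooker_pot below 0.02 m/s); the robot touches nothing.
It fails at once if the mug is shifted by more than 30 mm (distance of mug from where it was at the start of the episode above 0.03 m).
It fails at once if the timer is shifted by more than 30 mm (distance of timer from where it was at the start of the episode above 0.03 m).
It fails at once if the spoon is shifted by more than 30 mm (distance of spoon from where it was at the start of the episode above 0.03 m).
It fails at once if the pot is tipped (angle between cooker_pot's own z axis and vertical above 0.3 rad).
It also fails if it takes over 48 s, if anything falls off the work surface, if the arm or the gripper's body presses on something with over 40 N, if the wrist force passes 120 N, or if a joint passes its speed limit or range.

## Working session

There is one attempt and no reset: what is moved stays moved. The work goes in short steps, Python scripts to look and compute and a tool call to move; the robot and the scene stay as the last step left them, time stands still between calls to the robot, and variables do not carry over. Pictures are saved under pics/ and viewed, about 8 in all and at most 12, crops included, and the job is handed in when it is done.

Besides the shell and the picture viewer there is one more tool, called after ">>>" as a command line: name --pt "numbers of a row" for each row, then --argument value for the rest. carry_out: Moves the arm, as the interface text tells. Its arguments: {"type":"object","properties":{"rows":{"type":"array","items":{"type":"array","items":{"type":"number"}}},"force":{"type":"number"}},"required":["rows"]}

```bash
mkdir -p pics
cat > h.py <<'E'
from bench import *
import numpy as np, cv2
from scipy.spatial.transform import Rotation as R
def T(cam):
    i=camera_info(cam)
    if cam=='wrist':
        s=read_state(); M=np.eye(4); M[:3,:3]=R.from_quat(s['eef_rot']).as_matrix(); M[:3,3]=s['ee_pos']
        return i,M@np.array(i['tool_from_camera'])
    return i,np.array(i['extrinsics'])
def ray(cam,uv,z):
    i,E=T(cam); K=np.array([[i['fx'],0,i['cx']],[0,i['fy'],i['cy']],[0,0,1]])
    p=cv2.undistortPoints(np.array([[uv]],float),K,np.array(i['dist_coeffs']))[0,0]
    d=E[:3,:3]@np.array([p[0],p[1],1]); o=E[:3,3]
    return (o+d*(z-o[2])/d[2]).round(4)
E
python3 - <<'E'
from h import *
s=read_state(); print(s)
for c in ['top','scene']:
    cv2.imwrite(f'pics/{c}0.png',camera(c))
    for q,z in [('cooker_pot',0),('pot_rim',.1),('cooker_lid',.0105),('knob_grip',.0605),('lid_boss',.0025),('mug',0),('timer',0),('spoon',0)]:
        print(c,q,[(np.round(d['xy'],1),round(d['conf'],2),ray(c,d['xy'],z)) for d in pinpoint(q,c)[:2]])
a=cv2.imread('pics/top0.png');b=cv2.imread('pics/scene0.png')
print(T('top')[1],T('scene')[1])
E
```

```text
{'time': 0.0, 'joint_positions': array([-1.31453577,  0.33288184, -0.06469873,  1.46094059,  0.02159738,
        1.34987673, -0.08848737]), 'joint_vel': array([-0.00017307, -0.00023508, -0.0006079 , -0.00111354,  0.00033939,
        0.00046702,  0.00135317]), 'joint_torque': array([-5.31149963e-04, -6.23273277e+01,  2.42190360e-02, -3.89880610e+01,
       -6.13715826e-02,  4.00922459e-02,  1.23306677e-04]), 'ee_pos': array([0.17194419, 0.60051461, 0.24044803]), 'eef_rot': array([ 7.98507724e-01,  6.01984150e-01, -5.44121127e-04,  4.49179631e-04]), 'ft_force': array([-0.15306183,  0.19512373,  0.09271679]), 'torque': array([ 0.03462797, -0.07515679,  0.00288432]), 'width': 0.08663879341745383}
top cooker_pot [(array([239.3, 174.3]), 0.75, array([ 0.6486, -0.115 ,  0.    ]))]
top pot_rim [(array([235.6, 164.2]), 0.55, array([ 0.652 , -0.1097,  0.1   ]))]
top cooker_lid [(array([188.1, 240.9]), 0.68, array([0.4526, 0.0633, 0.0105])), (array([236.8, 171.6]), 0.61, array([ 0.6554, -0.1082,  0.0105]))]
top knob_grip []
top lid_boss [(array([188.3, 235.1]), 0.96, array([0.4715, 0.0627, 0.00
[... 724 characters left out ...]
(array([161.9, 260.5]), 0.96, array([0.6845, 0.135 , 0.    ]))]
scene timer [(array([290.5, 222.3]), 0.63, array([ 0.4559, -0.1868, -0.    ]))]
scene spoon [(array([326.7, 166.6]), 0.94, array([ 0.4737, -0.4539,  0.    ])), (array([227. , 208.2]), 0.45, array([ 0.6456, -0.1155,  0.    ]))]
[[-0.11642216 -0.97037262  0.21171409  0.29853404]
 [-0.9931869   0.11265749 -0.02980069 -0.14421367]
 [ 0.0050666  -0.21374113 -0.9768772   1.21666721]
 [ 0.          0.          0.          1.        ]] [[-0.81597769 -0.45859998  0.35194668  0.21007837]
 [-0.57803889  0.63972082 -0.50658495  0.36823007]
 [ 0.00717223 -0.61680089 -0.78708654  0.92155005]
 [ 0.          0.          0.          1.        ]]
```

Run:
```python
import cv2,numpy as np
a=cv2.imread('pics/top0.png')[110:300,110:310];b=cv2.imread('pics/scene0.png')[120:330,130:340]
f=lambda x:cv2.resize(x,(400,400*x.shape[0]//x.shape[1]),interpolation=2)
a,b=f(a),f(b);h=max(len(a),len(b))
p=lambda x:np.pad(x,((0,h-len(x)),(0,0),(0,0)))
cv2.imwrite('pics/v1.png',np.hstack([p(a),p(b)]))
```

```text
(no output)
```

View pics/v1.png

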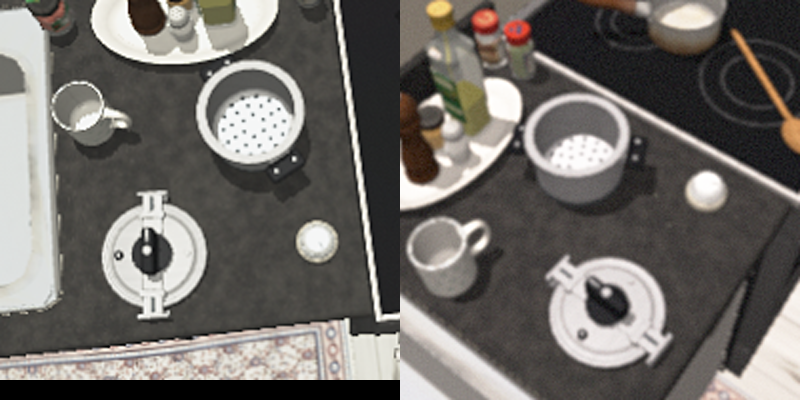

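>>> carry_out --pt "-1 -1 1 0 0" --pt "-1 -1 1 0 0" --pt "-1 -1 1 0 0" --pt "-1 -1 1 0 0" --pt "-1 -1 1 0 0" --pt "-1 -1 1 0 0" --pt "-1 -1 1 0 0" --pt "-1 -1 1 0 0" --pt "-1 -1 1 0 0" --pt "-1 -1 1 0 0" --pt "-1 -1 1 0 0" --pt "-1 -1 1 0 0"

```text
time: 1.9
ee_pos: [0.4115, 0.1658, 0.2385]
eef_rot: [0.794, 0.608, 0.001, -0.003]
ft_force: [0.7, 1.7, 0.4]
width: 0.0874
```

>>> carry_out --pt "-1 -1 0.9 0 0" --pt "-1 -1 0.9 0 0" --pt "-1 -0.7 0.7 0 0" --pt "-1 0 0 0 -1" --pt "-1 0 0 0 -0.7" --pt "-1 0 0 0 0" --pt "-1 0 0 0 0"

```text
time: 2.48
ee_pos: [0.4672, 0.0527, 0.2399]
eef_rot: [0.751, 0.661, 0.004, -0.001]
ft_force: [-0.7, -0.1, -0.7]
width: 0.0874
```

Run:
```python
from h import *
s=read_state(); print(s['ee_pos'],s['eef_rot'],s['joint_positions'].round(2))
c='wrist';im=camera(c);cv2.imwrite('pics/w1.png',im)
for q,z in [('cooker_lid',.0105),('knob_grip',.0605),('lid_boss',.0025),('pot_rim',.1)]:
    print(q,[(np.round(d['xy'],1),round(d['conf'],2),ray(c,d['xy'],z)) for d in pinpoint(q,c)[:2]])
for q in ['knob_grip','jaw_a','cooker_lid']:
    print(q,[(np.round(d['box']),round(d['conf'],2)) for d in silhouettes(q,c)[:3]])
print(T('wrist')[1])
for q in ['pot_rim','cooker_pot']:
  for c in ['top','scene']:
    camera(c); print(c,q,[(np.round(d['box'],1),round(d['conf'],2)) for d in silhouettes(q,c)[:3]])
```

```text
[0.46722758 0.05265923 0.23993869] [ 0.75070985  0.6606189   0.0038915  -0.00149959] [-0.7  -0.04  0.49  1.88  0.01  1.29  1.23]
cooker_lid [(array([263.6, 162.9]), 0.94, array([0.4662, 0.0657, 0.0105]))]
knob_grip [(array([268. , 170.1]), 0.96, array([0.4654, 0.0697, 0.0605]))]
lid_boss [(array([264.1, 160.4]), 0.69, array([0.4643, 0.0672, 0.0025]))]
pot_rim []
knob_grip [(array([265., 170.,  44.,  56.]), 0.78)]
jaw_a [(array([270., 211.,  29.,  43.]), 0.73), (array([265., 171.,  47.,  59.]), 0.54)]
cooker_lid [(array([264., 160., 118., 146.]), 0.84)]
[[ 0.12477211  0.9513728   0.28164113  0.39001209]
 [ 0.99216182 -0.12159493 -0.02880264  0.06207703]
 [ 0.00684408  0.28302734 -0.95908742  0.3837162 ]
 [ 0.          0.          0.          1.        ]]
top pot_rim [(array([235.4, 168.8,  54.9,  64.4]), 0.85), (array([157.9, 166.2,  40.9,  23.5]), 0.39), (array([344.9, 215.9,  44.4,  81.4]), 0.22)]
scene pot_rim [(array([209.9, 201.4,  46.7,  57.1]), 0.79)]
top cooker_pot [(array([236.2, 169.2,  54.5,  59.7]), 0.6), (array([185.3, 242.2,  19. ,  14.3]), 0.34)]
scene cooker_pot [(array([209.2, 200.3,  43.5,  54. ]), 0.56)]
```

View pics/w1.png

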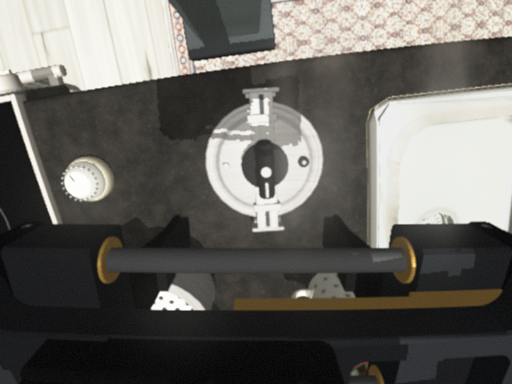

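Run:
```python
from h import *
c='wrist'
p=[ray(c,u,.02) for u in [(261.5,92),(268,229),(304,161),(225,162)]]
print(p); d=p[1]-p[0]; print(np.degrees(np.arctan2(d[1],d[0])),(p[0]+p[1])/2); d=p[2]-p[3];print(np.degrees(np.arctan2(d[1],d[0]))-90)
print(2*np.degrees(np.arctan2(.6606,.7507))-90)
im=cv2.imread('pics/w1.png')[80:240,190:340]
cv2.imwrite('pics/w1c.png',cv2.resize(im,None,fx=4,fy=3.75,interpolation=2))
```

```text
[array([0.3732, 0.0734, 0.02  ]), array([0.5624, 0.0602, 0.02  ]), array([0.4686, 0.12  , 0.02  ]), array([0.4565, 0.0136, 0.02  ])]
-3.9909130984297825 [0.4678 0.0668 0.02  ]
-6.48790663858604
-7.305822006861803
```

View pics/w1c.png

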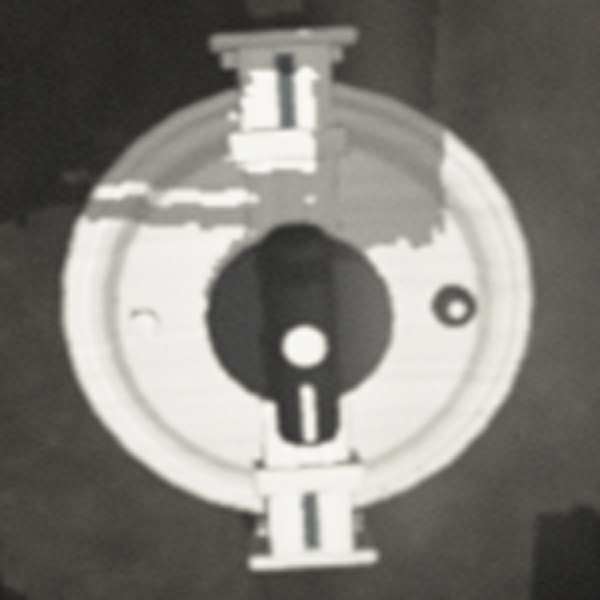

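>>> carry_out --pt "-1 0.47 -0.06 0 -0.4" --pt "-1 0 0 1 0" --pt "-1 0 0 1 0" --pt "-1 0 0 1 0" --pt "-1 0 0 0.7 0" --pt "-1 0 0 0 0" --pt "-1 0 0 0 0"

```text
time: 3.87
ee_pos: [0.4691, 0.0748, 0.1268]
eef_rot: [0.734, 0.679, 0.006, -0.001]
ft_force: [0.5, 0.4, 0.1]
width: 0.0874
```

Run:
```python
from h import *
s=read_state(); print(s['ee_pos'],s['eef_rot'],s['joint_positions'].round(2))
for c in ['wrist','top','scene']:
  im=camera(c);cv2.imwrite(f'pics/{c}2.png',im)
  for q,z in [('cooker_lid',.0105),('knob_grip',.0605),('lid_boss',.0025),('pot_rim',.1),('cooker_pot',0)]:
    print(c,q,[(np.round(d['xy'],1),round(d['conf'],2),ray(c,d['xy'],z)) for d in pinpoint(q,c)[:2]])
```

```text
[0.46908466 0.07483975 0.12681807] [ 0.73367295  0.67947111  0.00648089 -0.00100433] [-0.71  0.09  0.49  2.02 -0.06  1.04  1.3 ]
wrist cooker_lid [(array([242.2, 186.5]), 0.74, array([0.4683, 0.0627, 0.0105]))]
wrist knob_grip [(array([243. , 202.3]), 0.87, array([0.4676, 0.0652, 0.0605]))]
wrist lid_boss []
wrist pot_rim [(array([245.4, 202.7]), 0.37, array([0.4541, 0.0693, 0.1   ]))]
wrist cooker_pot []
top cooker_lid [(array([190.9, 239. ]), 0.56, array([0.4574, 0.0543, 0.0105]))]
top knob_grip [(array([186.6, 233.6]), 0.52, array([0.4683, 0.0574, 0.0605]))]
top lid_boss [(array([186.1, 236.4]), 0.57, array([0.4682, 0.0698, 0.0025]))]
top pot_rim [(array([234.6, 163.3]), 0.94, array([ 0.6551, -0.107 ,  0.1   ]))]
top cooker_pot [(array([237.1, 175.2]), 0.67, array([ 0.6464, -0.1076,  0.    ]))]
scene cooker_lid [(array([236.8, 282.4]), 0.76, array([0.4696, 0.0672, 0.0105]))]
scene knob_grip [(array([239.3, 273.5]), 0.77, array([0.4648, 0.0605, 0.0605]))]
scene lid_boss [(array([238.2, 284.4]), 0.76, array([0.4654, 0.067 , 0.0025]))]
scene pot_rim []
scene cooker_pot []
```

View pics/wrist2.png

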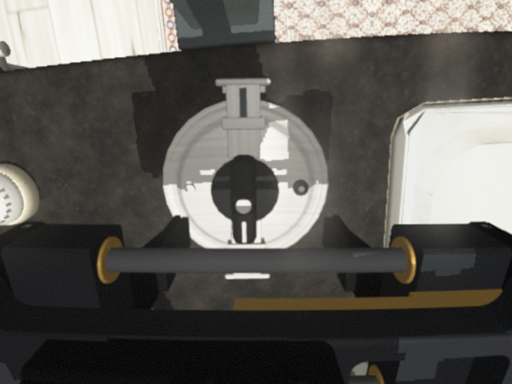

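>>> carry_out --pt "-1 -0.3 0 0 0" --pt "-1 0 0 0.8 0" --pt "-1 0 0 0.8 0" --pt "-1 0 0 0.5 0" --pt "-1 0 0 0 0" --pt "-1 0 0 0 0"

```text
time: 5.27
ee_pos: [0.4704, 0.0626, 0.0631]
eef_rot: [0.735, 0.679, 0.008, 0.0]
ft_force: [0.3, -0.2, 0.9]
width: 0.087
```

Run:
```python
from h import *
s=read_state(); print(s['ee_pos'],s['eef_rot'],s['ft_force'])
c='wrist';im=camera(c);cv2.imwrite(f'pics/wrist3.png',im)
for q,z in [('cooker_lid',.0105),('knob_grip',.0605)]:
    print(c,q,[(np.round(d['xy'],1),round(d['conf'],2),ray(c,d['xy'],z)) for d in pinpoint(q,c)[:2]])
```

```text
[0.47038004 0.06255737 0.0631025 ] [7.34512656e-01 6.78543527e-01 8.35598091e-03 1.34839187e-04] [ 0.30056344 -0.2360789   0.85772978]
wrist cooker_lid [(array([257.5, 203. ]), 0.63, array([0.4647, 0.0655, 0.0105]))]
wrist knob_grip [(array([262.8, 232.8]), 0.74, array([0.4657, 0.068 , 0.0605]))]
```

View pics/wrist3.png

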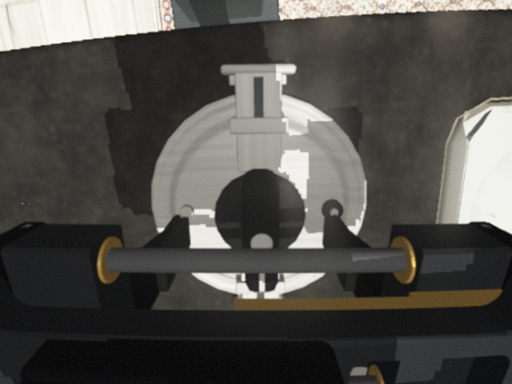

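>>> carry_out --pt "-1 0.08 -0.11 0.07 0" --pt "-1 0 0 0 0" --pt "1 0 0 0 0" --pt "1 0 0 0 0" --pt "1 0 0 0 0" --pt "1 0 0 0 0" --pt "1 0 0 0 0" --pt "1 0 0 0 0" --pt "1 0 0 0 0" --pt "1 0 0 0 0" --force 45

```text
time: 6.25
ee_pos: [0.4697, 0.0671, 0.0651]
eef_rot: [0.734, 0.679, 0.012, 0.001]
ft_force: [1.3, 0.4, -0.2]
width: 0.0416
```

>>> carry_out --pt "1 0 0 0 0" --pt "1 0 0 0 0" --pt "1 0 0 0 0" --pt "1 0 0 0 0" --pt "1 0 0 0 0" --pt "1 0 0 0 0" --pt "1 0 0 0 0"

```text
time: 6.83
ee_pos: [0.4695, 0.0666, 0.0648]
eef_rot: [0.734, 0.679, 0.012, 0.001]
ft_force: [-0.5, -0.6, -0.2]
width: 0.0197
```

>>> carry_out --pt "1 0 0 -0.4 0" --pt "1 0 0 -0.8 0" --pt "1 0 0 -1 0" --pt "1 0 0 -1 0" --pt "1 0 0 -1 0" --pt "1 0 0 -0.5 0" --pt "1 0 0 0 0" --pt "1 0 0 0 0"

```text
time: 7.5
ee_pos: [0.4612, 0.0636, 0.206]
eef_rot: [0.734, 0.679, 0.005, -0.001]
ft_force: [-0.8, -0.5, -6.8]
width: 0.0199
```

```bash
cat > m.py <<'E'
from h import *
s=read_state(); print(s['ee_pos'],s['eef_rot'],s['ft_force'])
z=s['ee_pos'][2]-.0543
for k in range(2):
 for c in ['wrist','top','scene']:
  im=camera(c);cv2.imwrite(f'pics/{c}4.png',im)
  for q,zz in [('cooker_lid',z),('knob_grip',z+.05),('lid_boss',z-.008),('pot_rim',.1),('cooker_pot',0)]:
    r=pinpoint(q,c)[:1]
    if r: print(c,q,r[0]['xy'],round(r[0]['conf'],2),ray(c,r[0]['xy'],zz))
E
python3 m.py
```

```text
[0.46124551 0.06356453 0.20600718] [ 0.73422522  0.67888375  0.0052907  -0.00148302] [-0.79543405 -0.45890562 -6.78904486]
wrist cooker_lid [253.5, 202.0] 0.66 [0.4534 0.0627 0.1517]
wrist knob_grip [255.5, 234.4] 0.7 [0.4557 0.0637 0.2017]
top cooker_lid [178.4, 238.2] 0.67 [0.4449 0.0647 0.1517]
top knob_grip [175.7, 232.8] 0.54 [0.4528 0.0609 0.2017]
top lid_boss [178.2, 236.7] 0.92 [0.4501 0.0666 0.1437]
top pot_rim [237.1, 162.7] 0.81 [ 0.6561 -0.1146  0.1   ]
top cooker_pot [238.7, 176.0] 0.94 [ 0.6432 -0.1125  0.    ]
scene cooker_lid [239.4, 258.3] 0.88 [0.4608 0.0617 0.1517]
scene knob_grip [240.9, 252.5] 0.81 [0.4504 0.0681 0.2017]
scene lid_boss [238.5, 260.6] 0.7 [0.4615 0.0647 0.1437]
scene pot_rim [219.5, 188.7] 0.82 [ 0.6588 -0.1051  0.1   ]
scene cooker_pot [227.9, 208.8] 0.57 [ 0.6419 -0.1154  0.    ]
wrist knob_grip [255.6, 234.7] 0.96 [0.4575 0.0638 0.2017]
top knob_grip [177.3, 230.3] 0.36 [0.4589 0.0563 0.2017]
top lid_boss [178.1, 234.0] 0.89 [0.4576 0.0663 0.1437]
top pot_rim [234.9, 166.4] 0.62 [ 0.6455 -0.1069  0.1   ]
top cooker_pot [236.4, 173.5] 0.97 [ 0.6523 -0.106   0.    ]
scene cooker_lid [241.7, 258.2] 0.84 [0.4565 0.0583 0.1517]
scene knob_grip [240.0, 250.6] 0.68 [0.4549 0.0654 0.2017]
scene lid_boss [240.6, 260.8] 0.84 [0.4571 0.0622 0.1437]
scene cooker_pot [226.7, 210.3] 0.62 [ 0.6415 -0.1087  0.    ]
```

Run:
```python
import cv2,numpy as np
a=cv2.imread('pics/wrist4.png');b=cv2.imread('pics/top4.png')
cv2.imwrite('pics/v6.png',np.hstack([cv2.resize(a[40:320,100:400],(400,373)),cv2.resize(b[110:290,110:310],(400,373),interpolation=2)]))
```

```text
(no output)
```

View pics/v6.png

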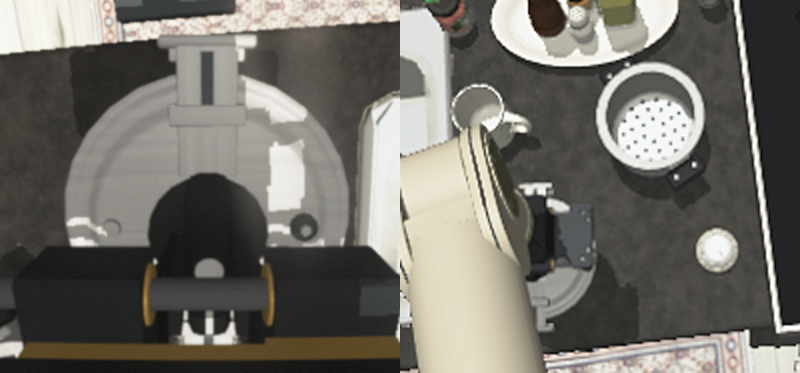

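```bash
cat > fit.py <<'E'
from h import *
from scipy.optimize import minimize
from scipy.ndimage import map_coordinates
t=np.linspace(0,2*np.pi,180)
def proj(c,P):
    i,E=T(c); K=np.array([[i['fx'],0,i['cx']],[0,i['fy'],i['cy']],[0,0,1]]); W=np.linalg.inv(E)
    return cv2.projectPoints(P,cv2.Rodrigues(W[:3,:3])[0],W[:3,3],K,np.array(i['dist_coeffs']))[0][:,0]
def fit(c,f,p0,rad,z,sgn):
    g=cv2.GaussianBlur(cv2.cvtColor(cv2.imread(f),6).astype(np.float32),(0,0),1)
    S=lambda p,r:map_coordinates(g,proj(c,np.c_[p[0]+r*np.cos(t),p[1]+r*np.sin(t),0*t+z]).T[::-1],order=1)
    cost=lambda p:-sum(np.clip(sgn*(S(p,r-.004)-S(p,r+.004)),-20,60).mean() for r,sgn in zip(rad,sgn_))
    sgn_=sgn
    best=min(((cost(p0+np.array([a,b])),a,b) for a in np.arange(-.02,.021,.002) for b in np.arange(-.02,.021,.002)))
    r=minimize(cost,p0+np.array(best[1:]),method='Nelder-Mead'); return r.x.round(4),round(r.fun,1)
if __name__=='__main__':
  for c in ['top','scene']:
    for f in [f'pics/{c}0.png',f'pics/{c}4.png']:
      print(c,f,fit(c,f,np.array([.65,-.11]),[.08],.1,[1]),fit(c,f,np.array([.65,-.11]),[.08,.0665],.1,[1,-1]))
E
python3 fit.py
```

```text
top pics/top0.png (array([ 0.646, -0.106]), np.float64(-60.0)) (array([ 0.6484, -0.1074]), np.float64(-97.6))Traceback (most recent call last):
  File "fit.py", line 18, in <module>
    print(c,f,fit(c,f,np.array([.65,-.11]),[.08],.1,[1]),fit(c,f,np.array([.65,-.11]),[.08,.0665],.1,[1,-1]))
              ~~~^^^^^^^^^^^^^^^^^^^^^^^^^^^^^^^^^^^^^^^
  File "fit.py", line 13, in fit
    best=min(((cost(p0+np.array([a,b])),a,b) for a in np.arange(-.02,.021,.002) for b in np.arange(-.02,.021,.002)))
  File "fit.py", line 13, in <genexpr>
    best=min(((cost(p0+np.array([a,b])),a,b) for a in np.arange(-.02,.021,.002) for b in np.arange(-.02,.021,.002)))
               ~~~~^^^^^^^^^^^^^^^^^^^^
  File "fit.py", line 11, in <lambda>
    cost=lambda p:-sum(np.clip(sgn*(S(p,r-.004)-S(p,r+.004)),-20,60).mean() for r,sgn in zip(rad,sgn_))
                   ~~~^^^^^^^^^^^^^^^^^^^^^^^^^^^^^^^^^^^^^^^^^^^^^^^^^^^^^^^^^^^^^^^^^^^^^^^^^^^^^^^^^
  File "fit.py", line 11, in <genexpr>
    cost=lambda p:-sum(np.clip(sgn*(S(p,r-.004)-S(p,r+.004)),-20,60).mean() for r,sgn in zip(rad,sgn_))
                                    ~^^^^^^^^^^
  File "fit.py", line 10, in <lambda>
    S=lambda p,r:map_coordinates(g,proj(c,np.c_[p[0]+r*np.cos(t),p[1]+r*np.sin(t),0*t+z]).T[::-1],order=1)
                                   ~~~~^^^^^^^^^^^^^^^^^^^^^^^^^^^^^^^^^^^^^^^^^^^^^^^^^^
  File "fit.py", line 6, in proj
    i,E=T(c); K=np.array([[i['fx'],0,i['cx']],[0,i['fy'],i['cy']],[0,0,1]]); W=np.linalg.inv(E)
        ~^^^
  File "h.py", line 5, in T
    i=camera_info(cam)
ValueError: time passes only in moves, steps and waits
```

```bash
sed -i 's/^def proj(c,P):/C={}\ndef proj(c,P):/; s/    i,E=T(c); K=/    if c not in C: C[c]=T(c)\n    i,E=C[c]; K=/; s/-20,60/-20,150/; s/\.004/.003/g' fit.py; python3 fit.py
```

```text
top pics/top0.png (array([ 0.6495, -0.107 ]), np.float64(-98.1)) (array([ 0.6494, -0.1069]), np.float64(-154.2))
top pics/top4.png (array([ 0.6495, -0.107 ]), np.float64(-98.6)) (array([ 0.6494, -0.1069]), np.float64(-154.9))
scene pics/scene0.png (array([ 0.6505, -0.107 ]), np.float64(-70.9)) (array([ 0.6502, -0.1068]), np.float64(-112.0))
scene pics/scene4.png (array([ 0.651 , -0.1065]), np.float64(-29.8)) (array([ 0.6503, -0.1067]), np.float64(-48.7))
```

Run:
```python
from fit import *
for c in ['top','scene']:
  for z in [.0105,.0145]: print(c,z,fit(c,f'pics/{c}0.png',np.array([.466,.066]),[.081],z,[1]))
z=.206-.0543+.002
print(fit('wrist','pics/wrist4.png',np.array([.457,.0636]),[.081],z,[1]))
```

```text
top 0.0105 (array([0.4656, 0.0671]), np.float64(-81.7))
top 0.0145 (array([0.4651, 0.0664]), np.float64(-81.4))
scene 0.0105 (array([0.4665, 0.0645]), np.float64(-79.4))
scene 0.0145 (array([0.4654, 0.0657]), np.float64(-80.5))
(array([0.4554, 0.0641]), np.float64(-50.0))
```

>>> carry_out --pt "1 -0.4 0.5 0 0" --pt "1 -0.7 0.95 0 0" --pt "1 -0.7 0.95 0 0" --pt "1 -0.7 0.95 0 0" --pt "1 -0.7 0.95 0 0" --pt "1 -0.7 0.95 0 0" --pt "1 -0.7 0.95 0 0" --pt "1 -0.3 0.4 0 0" --pt "1 0 0 0 0" --pt "1 0 0 0 0" --pt "1 0 0 0 0"

```text
time: 10.22
ee_pos: [0.6558, -0.101, 0.2012]
eef_rot: [0.73, 0.684, 0.004, -0.003]
ft_force: [-0.1, 0.3, -6.0]
width: 0.0198
```

>>> carry_out --pt "1 -0.22 -0.03 0 0" --pt "1 0 0 0.4 0" --pt "1 0 0 0.35 0" --pt "1 0 0 0 0" --pt "1 0 0 0 0" --pt "1 0 0 0 0"

```text
time: 10.72
ee_pos: [0.6523, -0.1031, 0.1761]
eef_rot: [0.728, 0.685, 0.005, -0.004]
ft_force: [0.8, 0.4, -5.1]
width: 0.0197
```

Run:
```python
from fit import *
s=read_state();print(s['ee_pos'],s['eef_rot'],s['ft_force'])
for c in ['wrist','top','scene']: cv2.imwrite(f'pics/{c}5.png',camera(c))
z=s['ee_pos'][2]-.0543+.002
for c in ['wrist','scene','top']: print(c,fit(c,f'pics/{c}5.png',np.array([.65,-.107]),[.081],z,[1]))
a=cv2.imread('pics/wrist5.png');b=cv2.imread('pics/scene5.png')
cv2.imwrite('pics/v7.png',np.hstack([cv2.resize(a[20:320,100:400],(400,400)),cv2.resize(b[100:300,130:330],(400,400),interpolation=2)]))
```

```text
[ 0.65226219 -0.10310123  0.17607053] [ 0.72814163  0.68539769  0.00456429 -0.00435282] [ 0.81063312  0.39168461 -5.12506512]
wrist (array([ 0.6466, -0.1022]), np.float64(-60.5))
scene (array([ 0.6497, -0.1062]), np.float64(-24.2))
top (array([ 0.6333, -0.0995]), np.float64(-13.6))
```

View pics/v7.png

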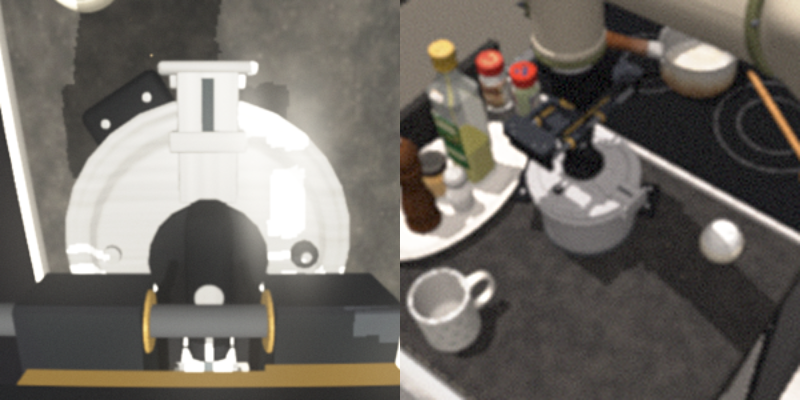

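Run:
```python
from h import *
# scene crop: u=130+x/2, v=100+y/2
print('bottle base scene',ray('scene',(130+468/2,100+165/2),.01))
for z in [.1,.15,.2,.25]: print(z,'cap scene',ray('scene',(130+440/2,100+48/2),z))
b=cv2.imread('pics/top0.png')[60:180,150:310]
cv2.imwrite('pics/v8.png',cv2.resize(b,None,fx=4,fy=4,interpolation=2))
```

```text
bottle base scene [ 0.3368 -0.4551  0.01  ]
0.1 cap scene [ 0.4724 -0.5859  0.1   ]
0.15 cap scene [ 0.4564 -0.5278  0.15  ]
0.2 cap scene [ 0.4405 -0.4698  0.2   ]
0.25 cap scene [ 0.4245 -0.4117  0.25  ]
```

View pics/v8.png

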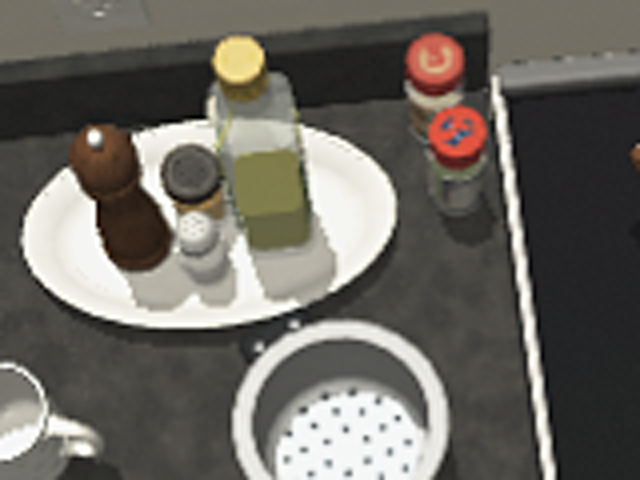

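>>> carry_out --pt "1 -0.17 0.09 0 0" --pt "1 0 0 0 0" --pt "1 0 0 0 0"

```text
time: 11.12
ee_pos: [0.6559, -0.1092, 0.1776]
eef_rot: [0.728, 0.685, 0.005, -0.003]
ft_force: [-0.0, -0.0, -5.5]
width: 0.02
```

Run:
```python
from h import *
print('front base',ray('top',(219,121),.01),ray('scene',(130+67/2,100+165/2),.01))
for z in [.15,.2,.25,.3]: print(z,'cap',ray('top',(210,75),z),ray('scene',(130+40/2,100+48/2),z))
```

```text
front base [ 0.8348 -0.0675  0.01  ] [ 0.8736 -0.07    0.01  ]
0.15 cap [ 0.9239 -0.0628  0.15  ] [ 0.9775 -0.1525  0.15  ]
0.2 cap [ 0.8946 -0.0666  0.2   ] [ 0.9278 -0.1188  0.2   ]
0.25 cap [ 0.8652 -0.0705  0.25  ] [ 0.878 -0.085  0.25 ]
0.3 cap [ 0.8359 -0.0743  0.3   ] [ 0.8283 -0.0513  0.3   ]
```

>>> carry_out --pt "1 0.03 0 0.25 0" --pt "1 0 0 0.25 0" --pt "1 0 0 0.15 0" --pt "1 0 0 0 0" --pt "1 0 0 0 0"

```text
time: 11.53
ee_pos: [0.6568, -0.1088, 0.1574]
eef_rot: [0.728, 0.685, 0.006, -0.002]
ft_force: [-3.0, 0.4, 2.3]
width: 0.0195
```

>>> carry_out --pt "1 0 0 0.1 0" --pt "1 0 0 0.1 0" --pt "1 0 0 0.1 0"

```text
time: 11.78
ee_pos: [0.6573, -0.109, 0.1544]
eef_rot: [0.728, 0.685, 0.008, -0.002]
ft_force: [-16.7, 4.7, 30.8]
width: 0.0197
```

>>> carry_out --pt "1 0 -0.1 0.05 0" --pt "1 0 -0.1 0.05 0" --pt "1 0 0 0.05 0"

```text
time: 12.03
ee_pos: [0.6563, -0.1089, 0.1566]
eef_rot: [0.728, 0.685, 0.013, 0.003]
ft_force: [-5.6, 0.9, 3.3]
width: 0.0197
```

>>> carry_out --pt "0 0 0 0 0" --pt "0 0 0 0 0" --pt "0 0 0 0 0" --pt "0 0 0 0 0" --pt "0 0 0 0 0" --pt "0 0 0 0 0" --pt "0 0 0 -0.9 0" --pt "0 0 0 -1 0" --pt "0 0 0 0 0" --pt "0 0 0 0 0"

```text
time: 12.87
ee_pos: [0.6541, -0.1092, 0.2125]
eef_rot: [0.728, 0.686, 0.011, 0.002]
ft_force: [-1.1, 0.2, -1.1]
width: 0.0433
```

Run:
```python
from fit import *
s=read_state();print(s['ee_pos'],s['eef_rot'],s['ft_force'],s['joint_positions'].round(2))
for c in ['wrist','top','scene']: cv2.imwrite(f'pics/{c}6.png',camera(c))
for z in [.103,.108]:
 for c in ['wrist','scene','top']: print(z,c,fit(c,f'pics/{c}6.png',np.array([.65,-.107]),[.081],z,[1]))
for q in ['knob_grip','cooker_lid']: 
  r=pinpoint(q,'wrist')[:1]; print(q,[(d['conf'],d['xy'],ray('wrist',d['xy'],.153 if q[0]=='k' else .103)) for d in r])
```

```text
[ 0.65411437 -0.10915573  0.21248152] [0.7279643  0.68552455 0.0110347  0.00151881] [-1.09680696  0.2113301  -1.11115639] [-0.35  0.47  0.63  1.43 -0.3   1.31  1.81]
0.103 wrist (array([ 0.6517, -0.1081]), np.float64(-73.8))
0.103 scene (array([ 0.6541, -0.1097]), np.float64(-33.6))
0.103 top (array([ 0.6504, -0.1077]), np.float64(-16.3))
0.108 wrist (array([ 0.6511, -0.1081]), np.float64(-78.5))
0.108 scene (array([ 0.651, -0.107]), np.float64(-34.3))
0.108 top (array([ 0.6486, -0.1075]), np.float64(-16.3))
knob_grip [(0.92, [256.7, 203.9], array([ 0.6504, -0.1073,  0.153 ]))]
cooker_lid [(0.85, [253.5, 184.5], array([ 0.6491, -0.1096,  0.103 ]))]
```

View pics/wrist6.png

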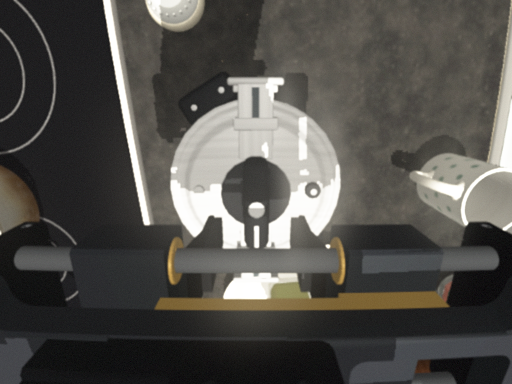

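>>> carry_out --pt "0 0.04 -0.17 0 0" --pt "0 0 0 0.6 0" --pt "0 0 0 0.6 0" --pt "0 0 0 0.4 0" --pt "0 0 0 0.25 0" --pt "0 0 0 0 0"

```text
time: 13.62
ee_pos: [0.6471, -0.1062, 0.151]
eef_rot: [0.728, 0.685, 0.009, -0.0]
ft_force: [0.0, -0.6, 0.6]
width: 0.0436
```

>>> carry_out --pt "0 -0.05 0.1 -0.08 0" --pt "0 0 0 0 0" --pt "1 0 0 0 0" --pt "1 0 0 0 0" --pt "1 0 0 0 0" --pt "1 0 0 0 0" --pt "1 0 0 0 0" --pt "1 0 0 0 0" --pt "1 0 0 0 0" --force 55

```text
time: 14.37
ee_pos: [0.6514, -0.1086, 0.1568]
eef_rot: [0.728, 0.686, 0.01, 0.001]
ft_force: [0.4, 0.9, -0.1]
width: 0.0195
```

>>> carry_out --pt "1 0 0 0.1 0" --pt "1 0 0 0.1 0" --pt "1 0 0 0.1 0" --pt "1 0 0 0.1 0"

```text
time: 14.7
ee_pos: [0.6518, -0.1088, 0.153]
eef_rot: [0.728, 0.686, 0.012, 0.001]
ft_force: [-14.5, 3.7, 28.1]
width: 0.0197
```

>>> carry_out --pt "1 0 -0.04 0.1 0.8" --pt "1 0 -0.04 0.1 1" --pt "1 0 -0.04 0.1 1" --pt "1 0 -0.04 0.1 1"

```text
time: 15.03
ee_pos: [0.6514, -0.1089, 0.1531]
eef_rot: [0.833, 0.552, 0.019, 0.002]
ft_force: [-7.0, 1.5, 23.3]
width: 0.0198
```

>>> carry_out --pt "1 0 0.02 0.1 1" --pt "1 0 0.02 0.1 1" --pt "1 0 0.02 0.1 1" --pt "1 0 0.02 0.1 1"

```text
time: 15.37
ee_pos: [0.6534, -0.1098, 0.1529]
eef_rot: [0.92, 0.392, 0.021, -0.003]
ft_force: [-17.1, 6.1, 30.4]
width: 0.02
```

>>> carry_out --pt "1 0 0 0.09 1" --pt "1 0 0 0.09 1" --pt "1 0 0 0.09 1" --pt "1 0 0 0.09 1"

```text
time: 15.7
ee_pos: [0.6531, -0.1097, 0.1529]
eef_rot: [0.976, 0.219, 0.021, -0.009]
ft_force: [-11.8, 4.5, 26.1]
width: 0.0203
```

>>> carry_out --pt "1 0 0 0.09 1" --pt "1 0 0 0.09 0.7" --pt "1 0 0 0.08 0.3"

```text
time: 15.95
ee_pos: [0.6527, -0.1098, 0.153]
eef_rot: [0.992, 0.128, 0.02, -0.012]
ft_force: [-5.4, 2.1, 19.2]
width: 0.02
```

Run:
```python
from h import *
s=read_state();print(s['ee_pos'],s['eef_rot'],s['ft_force'],s['torque'],np.degrees(2*np.arctan2(s['eef_rot'][1],s['eef_rot'][0])))
for c in ['wrist','top','scene']: cv2.imwrite(f'pics/{c}7.png',camera(c))
a=cv2.imread('pics/wrist7.png');b=cv2.imread('pics/scene7.png')
cv2.imwrite('pics/v10.png',np.hstack([cv2.resize(a[20:320,100:400],(400,400)),cv2.resize(b[120:300,150:330],(400,400),interpolation=2)]))
```

```text
[ 0.65269873 -0.10980193  0.15297241] [ 0.99152978  0.12768922  0.02049508 -0.0120043 ] [-5.36990336  2.07519603 19.20317644] [-0.36914609  2.0777867   0.66820904] 14.676325718084495
```

View pics/v10.png

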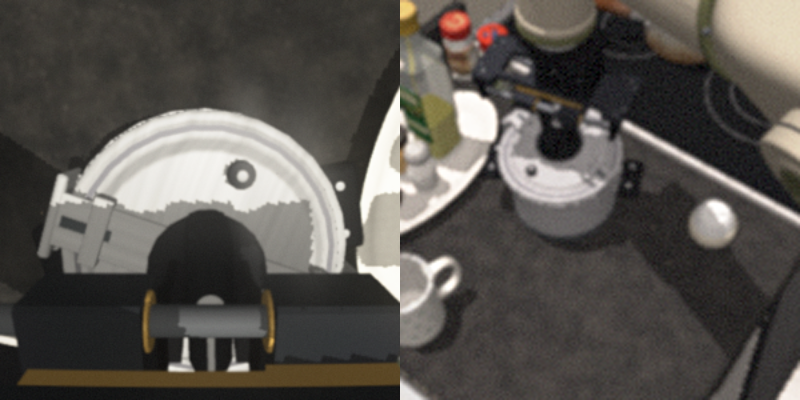

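>>> carry_out --pt "1 0 0 0 -0.2" --pt "1 0 0 0 0" --pt "0 0 0 0 0" --pt "0 0 0 0 0" --pt "0 0 0 0 0" --pt "0 0 0 0 0" --pt "0 0 0 0 0" --pt "0 0 0 0 0" --pt "0 0 0 0 0" --pt "0 0 0 -0.3 0" --pt "0 0 0 -0.6 0" --pt "0 0 0 -1 0" --pt "0 0 0 -1 0" --pt "0 0 0 0 0" --pt "0 0 0 0 0"

```text
time: 17.35
ee_pos: [0.648, -0.1126, 0.2452]
eef_rot: [0.99, 0.138, 0.019, -0.012]
ft_force: [0.1, 0.5, 0.2]
width: 0.0433
```

Run:
```python
from fit import *
s=read_state();print(s['ee_pos'],s['eef_rot'],s['ft_force'],s['width'])
for c in ['wrist','top','scene']: cv2.imwrite(f'pics/{c}8.png',camera(c))
for c in ['wrist','scene']: print(c,fit(c,f'pics/{c}8.png',np.array([.65,-.107]),[.081],.104,[1]))
for q,z in [('knob_grip',.15),('cooker_lid',.1)]:
  r=pinpoint(q,'wrist')[:1]; print(q,[(d['conf'],ray('wrist',d['xy'],z)) for d in r])
a=cv2.imread('pics/wrist8.png')[60:270,130:390]
cv2.imwrite('pics/v11.png',cv2.resize(a,None,fx=2.7,fy=2.7,interpolation=2))
```

```text
[ 0.64797564 -0.11257142  0.24520482] [ 0.99020312  0.13783367  0.01895098 -0.01185425] [0.14534241 0.51742425 0.19739586] 0.04331943663501383
wrist (array([ 0.6514, -0.1081]), np.float64(-94.3))
scene (array([ 0.6539, -0.1093]), np.float64(-48.6))
knob_grip []
cooker_lid [(0.69, array([ 0.6507, -0.1067,  0.1   ]))]
```

View pics/v11.png

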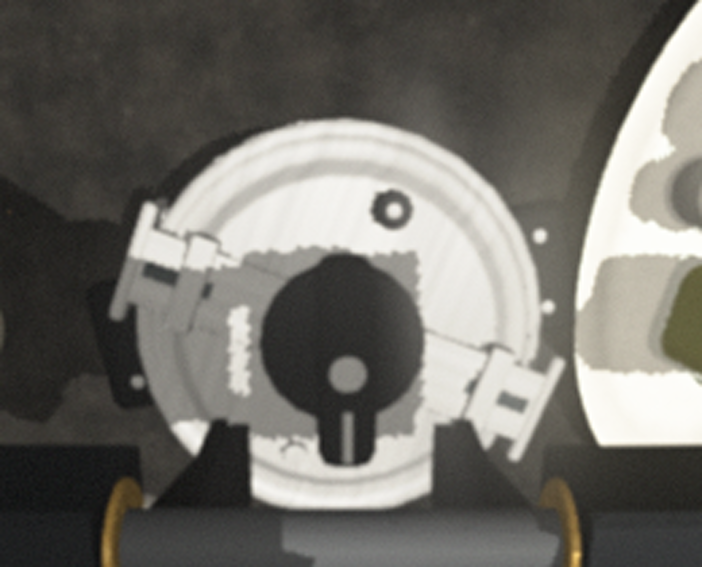

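```bash
python3 -c "
from bench import *
print(close_job())"
```

```text
the job is handed in; nothing more can be done
None
```

The pressure cooker is closed and the job is handed in, at about 17.5 s of the 48 s allowed. No verdict was reported.

**What I did:** I lifted the lid by its knob and set it on the pot. The first press sat about 5 mm off the knob's axis and tilted the gripper. I let go and gripped again on the axis, then pressed with about 19–30 N. While pressing I turned the knob clockwise about 72° until it met its stop, then released and rose clear.

**Last checks:**
- **Lock:** after release the knob stayed about 70° (about 1.2 rad) from the line of the jaws. The jaws were drawn in to about 1.06 times the lid's width, against 1.18 unlocked.
- **Centring:** the wrist camera put the lid at (0.651, -0.108), against the pot's mouth at (0.650, -0.107) from the first pictures.
- **Gripper:** it was open and clear above the lid, with the force reading near zero.

**Not confirmed or in disagreement:**
- The scene camera's fit put the lid about 3 mm away, at (0.654, -0.109). The arm partly blocked that view, so I trusted the wrist camera.
- The knob was not found by the network in the last picture, so I judged it by eye.
- I did not measure the pot's own position, the lid's final seat height or its tilt after locking. I took the pot as unmoved because the lid stayed centred on its first position, and the lid as clamped because the jaws were drawn in.
- I did not measure the mug, timer and spoon again at the end. The arm's path kept clear of them.

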